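# Close the guard and lock the mixer's trigger on

### The job

Get the bench mixer ready to run hands-free: first swing the guard lid fully shut, then turn the turnbutton across so that it secures the lid. Then squeeze the drive's trigger lever right down and, while it is held down, push its side lock-on button fully in; ease the lever so that the lock holds it on by itself, and leave everything around undisturbed.

Things in the scene. Friction and masses are not known exactly. Their poses are not given: they have to be found in the camera images.
- mixer: bench mixer fixed to the bench, white base plate 130 x 300 mm. Origin on the bench under the guard box and drive (plate y -155 to +145 mm); x away from the robot, y left along the plate, z up; all x, y, z below are in this frame. Left: grey guard box (x +-50, y +10 to +130 mm, rim z 85 mm), beaker inside. Right: grey drive lying along y at x = 0, trigger lever on top.
- lid (a joint): guard lid, aluminium frame with clear pane, 106 x 124 x 6 mm, hinged along y at x +52.5, z 88.5 mm (far rim; lid centred on y +70 mm). 0 = shut flat on the rim; grows as the front edge lifts, at most 1.1 rad. A stiff hinge keeps it where it is left; 1 to 3 N at the front edge moves it. It cannot shut under a turned turnbutton.
- lid_press (a point): point on the lid's upper (outer) face, on its middle line, 80 mm from the hinge line, 26 mm from the front edge; z 91.5 mm when shut. Moves with the lid; a fingertip can push here.
- turnbutton (a joint): steel turnbutton: flat bar 62 x 16 x 8 mm on a post in front of the box, thumb tab near its free end. 0 = bar along the box front, free end to +y; starts open at -0.35 to 0 (clear of the lid); grows clockwise from above to a stop at 1.6 rad; at 1.57 the bar points to +x over the lid, 3 mm above it. Stays where left (1 N at the tab moves it); strikes the lid's edge unless the lid is shut.
- turn_pivot (a point): pivot of the turnbutton, on the upper face of its bar: x -66, y +40, z 102.5 mm. Does not move.
- turn_tab (a point): top middle of the upright thumb tab, 45 mm from the pivot along the bar. The tab is 10 mm thick across the bar, 18 mm along it, and stands 24 mm above the bar (z 102.5 to 126.5 mm); this point is at z 125.5 mm. Moves with the turnbutton.
- lever (a joint): black ribbed trigger lever, 122 mm along y, 42 mm wide (x -22 to +20), hinged along x at its left end (y -22, z 80 mm). 0 = level, at rest; grows as the right end is pressed down, stop at 0.21 rad (17 mm at the pad). Springs up, 2 to 6 N at the pad. Locked on, it stays at about 0.10 when eased; squeezing fully again frees the lock.
- lever_pad (a point): middle of the ribbed pressing pad on the lever's upper face, 82 mm from its hinge line: x 0, y -104, z 88 mm at rest. Moves with the lever.
- lock_button (a joint): travel of the lock-on button (m): 0 = out, 0.011 = fully home, pushed to +x; springs out, 1.5 to 3 N. It stops after 2 mm unless the lever is held down beyond 0.16 rad; pushed past 0.010 so, and the lever then eased, it is caught at about 0.009. It sits in a grey upright cheek (x +36 to +62, y -124 to -84, top z 110 mm) beyond the lever.
- lock_face (a point): centre of the button's flat round face (black, 19 mm diameter, facing -x): y -104, z 93 mm, x +22 mm when out, i.e. 2 mm beyond the lever's far edge, beside the pad. Fingers that hold the pad down can slide across the lever (+x) into it. Moves with the button.
- film_roll: roll of white sealing film, 58 mm diameter, 50 mm high, standing on the bench right of the mixer; origin under its middle; leave it alone.
- cap_spare: blue screw cap, 54 mm diameter, 25 mm high, on the bench left of the mixer; origin under its middle; leave it alone.
- bottle_amber: small amber bottle with black cap, 56 mm diameter, 102 mm high, behind the mixer; origin under its middle; leave it alone.
- bottle_clear: clear bottle with blue cap, 70 mm diameter, 140 mm high, far left; origin under its middle; leave it alone.
- flask: glass conical flask, 63 mm diameter, 103 mm high, far left; origin under its middle; leave it alone.
- petri: petri dish, 60 mm diameter, 16 mm high, far left; origin under its middle; leave it alone.
- vial: black-capped vial, 18 mm diameter, 44 mm high, standing on the front strip of the mixer's base plate, beside the drive; origin under its middle; leave it alone.

How it is judged:
On the way, in this order (a step that is already met when the one before it is completed fails the run):
1. the guard lid is shut (value of joint lid below 0.04 rad), for 0.2 s.
2. the turnbutton lies across the shut lid (value of joint lid below 0.04 rad and value of joint turnbutton above 1.3 rad), for 0.2 s.
3. the lever is squeezed right down and the lock-on button is pushed in (value of joint lever above 0.15 rad and value of joint lock_button above 0.009 m), for 0.1 s.
At the end, for the whole second after the job is handed in: The lid is shut (within 0.04 rad), the turnbutton lies across it (turned at least 1.3 rad), the lock-on button is caught in (at least 7 mm) and the lever, eased, is held on by the lock (0.07 to 0.125 rad) and still (all of step 2 and value of joint lever between 0.07 and 0.125 rad and value of joint lock_button above 0.007 m and velocity of joint lever between -0.05 and 0.05 rad/s); the robot touches nothing.
It fails at once if a bystander is pushed more than 30 mm away or knocked over (distance of any of film_roll, cap_spare, bottle_amber, bottle_clear, flask, petri, vial from where it was at the start of the episode above 0.03 m or angle between any of film_roll, cap_spare, bottle_amber, bottle_clear, flask, petri, vial's own z axis and vertical above 0.6 rad).
It also fails if it takes over 61 s, if anything falls off the work surface, if the arm or the gripper's body presses on something with over 40 N, if the wrist force passes 120 N, or if a joint passes its speed limit or range.

### The arm

A 6-joint arm with a two-finger parallel gripper is mounted at the origin on a cart in front of the work surface, level with it; the furniture and walls round the work are solid. World frame = base frame: x ahead of the robot, y to its left, z up, the work surface at z = 0. Lengths are in m, angles in rad, forces in N, time in s.
With the tool pointing down it reaches from about 0.3 to 1 m from the base axis. Payload 5.1 kg.
Tool frame: the origin (TCP) lies at the very end of the fingers, on their centre line; the grasp point (between the pads) lies 19 mm behind it; z points along the fingers, y is the line along which they close (so a half turn about z gives the same grasp; the last joint's range is limited). The gripper opens to 95 mm and grips with 3 to 60 N. Pads are 20 mm wide; open, the fingers measure 119 mm over their backs; the gripper's body (75 mm by 180 mm) begins 59 mm behind the grasp point.
Start: joints at [-1.234, 0.124, 1.65, -0, 1.367, -0.083], TCP at [0.265, -0.594, 0.215] pointing down, gripper open.
Joint ranges: [-2.61, 2.61], [-1.02, 2.33], [0.03, 2.71], [-1.35, 4.49], [0.32, 2.68], [-2.91, 2.91]. Speed limits (rad/s): [2.57, 2.57, 3.14, 3.14, 3.14, 3.14].

### API

Orientations are given as [roll, pitch, yaw] about the fixed x, y, z axes, in that order (R = Rz(yaw) Ry(pitch) Rx(roll)).
In Python, from station import observe, eyes, ticket gives the robot as it stands.
- The arm moves only by the tool step_arm, never from a script. Its argument "motion" is a list of rows, each an object of numbers: "tx", "ty", "tz": the shift along the tool's x, y, z in units of 4 cm (1.0 is 4 cm); "wx", "wy", "wz": the turn, a rotation vector about the tool's x, y, z in units of 0.15 rad (1.0 is 0.15 rad); "hand": the gripper's target within -1 to 1 (shut at 1, half-way at 0, fully open at -1). A call has exactly 5 rows; each row shifts and turns the commanded pose from where the row before left it, along the tool's axes as they then stand; what a row does not reach is not made up. A row lasts 1/10 s, in which the tool goes at most 50 mm and 8.59 degrees, less where a joint would pass 70% of its speed; a pose out of reach is approached as far as the arm can. A call with a number of a shift or a turn outside -1 to 1 is refused whole. A call with a gripper value outside its range is refused whole. The fingers move at their own pace and stop on an object; "squeeze" is the grip in N (left out, the last holds). Time passes only in rows, so rows that do not move let the fingers close, or fill a call up. It gives the time, the measured TCP pose, the force, the opening and the grip force at its end, in the units of the state.
- observe(): the state, without advancing time (a new reading comes with each control period).
- eyes.capture(name): name is "scene" or "side" or "wrist"; returns a dict with "img" (420x560x3 uint8, red, green, blue), "K" (3x3 intrinsics, pixels), "R" (3x3) and "t" (3): a world point X has camera coordinates R X + t. Camera axes: x right, y down, z forward; pixel columns grow to the right and rows downward; lengths in m; the calibration is good to about 2 mm. The wrist camera is an equidistant fisheye: a pixel r from the principal point sees the ray r / f radians off the axis. A picture is of the moment at which its call begins. There is no depth.
- ticket.job_done(): hands the job in; it is judged then, once.
Trained networks look in the newest picture that a camera, given by its name, has taken for a name from the list of things; names that differ only in an ending like _2 or _b are one class to them, and where a whole thing is asked for, a point or a joint stands for the part that bears it (a point fixed in the world has none). Each returns a list of dicts, best first, with "score" (0 to 1); they miss things now and then, are a little off and sometimes report something else, mostly with a low value. They report only what shows in the picture. A call takes as long as a camera call.
- eyes.find_in(camera, query): "location" ([column, row] in pixels, amid what is visible of it).
The state is a dict: "clock": time; "joints": joint angles; "qd": joint speeds; "effort": joint torques, N m; "tcp_pos": TCP position; "ee_rot": TCP orientation; "force": force on the tool from outside, world axes, zero at the start; "moment": the same for the moment, N m; "grip_width": finger opening in m; "grasp_force": force on a finger pad.
Only numpy, scipy, OpenCV 4.12 (cv2) and the standard library are available. Lean on these libraries where they do the work, as an engineer would, in place of code of your own. Each camera call takes 0.05 s, during which the arm holds its last target. There are 200 camera calls.

## Working session

There is one attempt and no reset: what is moved stays moved. The work goes in short steps, Python scripts to look and compute and a tool call to move; the robot and the scene stay as the last step left them, time stands still between calls to the robot, and variables do not carry over. Pictures are saved under pics/ and viewed, at most 10 in all, crops included, and the job is handed in when it is done.

Besides the shell and the picture viewer there is one more tool, called after "Request:" as name(argument=value, ...), one argument or row to a line, values as JSON. step_arm: Moves the arm, as the interface text tells. Shifts and turns lie within -1 to 1; 1 stands for 4 cm of shift or 0.15 rad of turn. Its arguments: {"type":"object","properties":{"motion":{"type":"array"},"squeeze":{"type":"number"}},"required":["motion"]}

```bash
mkdir -p pics; ls; python3 - <<'E'
from station import observe, eyes
import cv2, numpy as np
s=observe();print(s['clock'],s['tcp_pos'],s['ee_rot'],s['force'])
ims=[]
for c in ['scene','side']:
    d=eyes.capture(c); ims.append(d['img']); print(c,d['K'].tolist(),d['R'].tolist(),d['t'].tolist())
    for q in ['mixer','lid_press','turn_pivot','turn_tab','lever_pad','lock_face','lid','turnbutton','lever','vial','film_roll','cap_spare','bottle_amber']:
        print(q,[(np.round(r['location'],1).tolist(),round(r['score'],2)) for r in eyes.find_in(c,q)[:2]])
    cv2.imwrite(f'pics/{c}0.png',cv2.resize(d['img'][:,:,::-1],(784,588),interpolation=cv2.INTER_CUBIC))
E
```

```text
pics
0.0 [ 0.26469106 -0.59296785  0.21338073] [-3.13950025e+00 -1.57825660e-04  4.19837876e-01] [-0.93340603 -0.32832877 -0.25487862]
scene [[417.9474165033855, 0.0, 274.92466752762454], [0.0, 417.9474165033855, 213.65118565225075], [0.0, 0.0, 1.0]] [[-0.7674361000704168, -0.640880986807712, -0.017702910977649994], [-0.45673721434196307, 0.5658899269414895, -0.6864107426470681], [0.44992549310286145, -0.5186908051378287, -0.7269985552403925]] [0.5062446576066111, 0.344415644204168, 1.231487706704835]
mixer [([336.2, 213.3], 0.84)]
lid_press [([325.7, 207.5], 0.93)]
turn_pivot [([334.5, 215.9], 0.57)]
turn_tab [([344.3, 221.2], 0.52)]
lever_pad [([349.2, 186.1], 0.5)]
lock_face []
lid [([323.6, 203.8], 0.96), ([270.3, 179.1], 0.4)]
turnbutton [([346.4, 219.6], 0.48)]
lever []
vial [([357.6, 197.7], 0.58)]
film_roll [([364.3, 181.6], 0.79)]
cap_spare [([309.7, 253.3], 0.58), ([344.1, 219.5], 0.36)]
bottle_amber [([273.5, 179.4], 0.79), ([309.9, 253.2], 0.46)]
side [[536.4060109893777, 0.0, 280.9957559662542], [0.0, 536.4060109893777, 201.73979303827997], [0.0, 0.0, 1.0]] [[-0.9473059146589178, -0.3202861601464729, 0.005317863373485103], [-0.17706494767964767, 0.5097237271204987, -0.8419202612561305], [0.266944766488191, -0.7984976503591075, -0.5395757537320871]] [0.580257303964162, 0.18570616863410505, 1.3844419222295163]
mixer [([330.0, 199.6], 0.97)]
lid_press [([330.6, 183.1], 0.85)]
turn_pivot [([273.8, 296.8], 0.41)]
turn_tab [([351.6, 190.0], 0.6)]
lever_pad []
lock_face []
lid [([327.1, 184.2], 0.63)]
turnbutton [([352.2, 191.6], 0.49)]
lever [([338.6, 161.8], 0.52)]
vial [([347.5, 181.0], 0.47), ([326.3, 184.3], 0.44)]
film_roll [([281.4, 349.1], 0.7), ([351.8, 165.3], 0.47)]
cap_spare [([320.0, 236.8], 0.75)]
bottle_amber [([240.5, 174.9], 0.68)]
```

View pics/scene0.png

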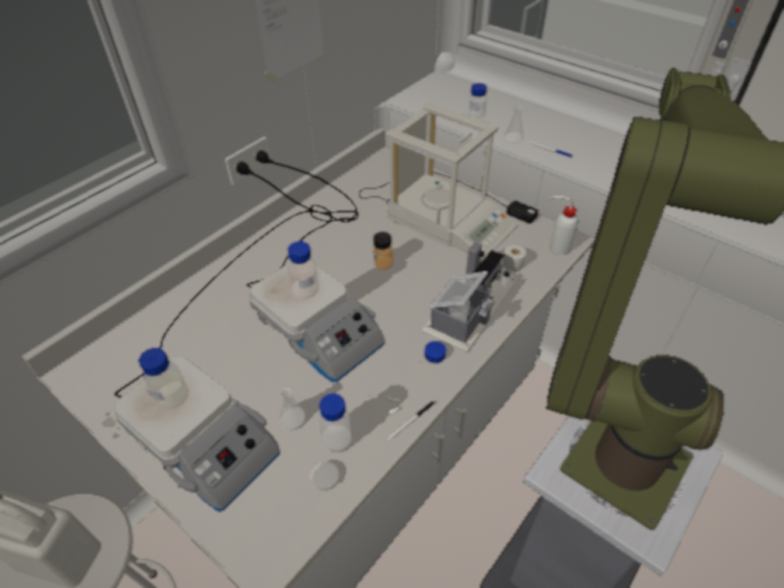

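View pics/side0.png

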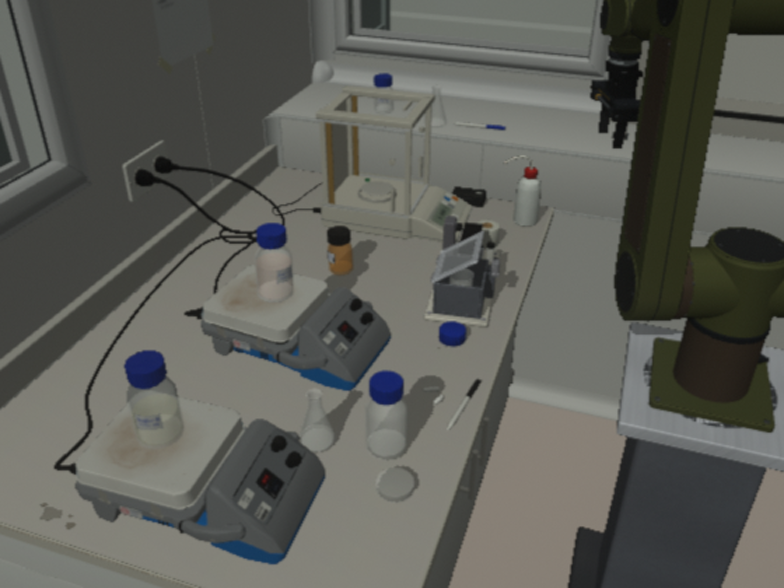

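Scene shows the mixer at about (460,310) in the enlarged picture, with its open lid at (458,290), the lever at (487,268), the film roll at (515,255) and the cap at (435,352). In the side view the mixer is at (462,275). Now I'll triangulate.

```bash
cat > h.py <<'E'
import numpy as np, cv2
from scipy.spatial.transform import Rotation as Ro
from station import observe, eyes
def ray(d,px,fish=False):
    K,R,t=map(np.array,(d['K'],d['R'],d['t']))
    u=(px[0]-K[0,2])/K[0,0]; v=(px[1]-K[1,2])/K[1,1]
    if fish:
        r=np.hypot(u,v); s=np.sin(r)/max(r,1e-9); c=np.array([u*s,v*s,np.cos(r)])
    else: c=np.array([u,v,1])
    return -R.T@t, R.T@(c/np.linalg.norm(c))
def onz(d,px,z,fish=False):
    o,r=ray(d,px,fish); return o+r*(z-o[2])/r[2]
def proj(d,X,fish=False):
    K=np.array(d['K']); c=np.array(d['R'])@X+np.array(d['t'])
    if fish:
        rr=np.hypot(c[0],c[1]); th=np.arctan2(rr,c[2]); p=c[:2]/max(rr,1e-9)*th
    else: p=c[:2]/c[2]
    return p*[K[0,0],K[1,1]]+[K[0,2],K[1,2]]
E
python3 - <<'E'
from h import *
S={c:eyes.capture(c) for c in ['scene','side','wrist']}
print(S['wrist']['K'].tolist())
P={'plateL':((424,328),(427,318),.006),'plateR':((474,344),(488,322),.006),'cap':((435,351),(453,334),.0125),'film':((515,255),(488,233),.03),'amber':((383,251),(339,250),.05)}
for k,(a,b,z) in P.items(): print(k,np.round(onz(S['scene'],np.array(a)/1.4,z),3),np.round(onz(S['side'],np.array(b)/1.4,z),3))
E
```

```text
[[325.19226210127806, 0.0, 278.648196472451], [0.0, 325.19226210127806, 213.9994163153128], [0.0, 0.0, 1.0]]
plateL [ 0.552 -0.026  0.006] [ 0.547 -0.021  0.006]
plateR [ 0.424 -0.063  0.006] [ 0.425 -0.048  0.006]
cap [0.483 0.02  0.012] [0.48  0.023 0.012]
film [ 0.505 -0.383  0.03 ] [ 0.5   -0.374  0.03 ]
amber [ 0.789 -0.148  0.05 ] [ 0.792 -0.15   0.05 ]
```

Request:
step_arm(
  motion=[
    {"tx":0.4,"ty":-0.3,"tz":-0.7,"hand":1},
    {"tx":0.75,"ty":-0.65,"tz":-0.5,"hand":1},
    {"tx":0.75,"ty":-0.65,"tz":-0.5,"hand":1},
    {"tx":0.75,"ty":-0.65,"tz":-0.4,"hand":1},
    {"tx":0.75,"ty":-0.65,"tz":-0.3,"hand":1},
  ],
  squeeze=10,
)

```text
invalid input
```

Request:
step_arm(
  motion=[
    {"tx":0.75,"ty":-0.65,"tz":-0.3,"hand":1},
    {"tx":0.75,"ty":-0.65,"tz":-0.3,"hand":1},
    {"tx":0.75,"ty":-0.65,"tz":-0.3,"hand":1},
    {"tx":0.75,"ty":-0.65,"tz":0,"hand":1},
    {"tx":0.75,"ty":-0.65,"tz":0,"wz":1,"hand":1},
  ],
)

```text
invalid input
```

```bash
python3 - <<'E'
from h import *
d=eyes.capture('wrist'); s=observe();print(s['clock'],s['tcp_pos'],s['ee_rot'],s['grip_width'])
print(np.round(-d['R'].T@d['t'],3))
for q in ['mixer','lid_press','turn_pivot','turn_tab','lever_pad','lock_face','lid','vial','film_roll','cap_spare']:
    print(q,[(np.round(r['location'],1).tolist(),round(r['score'],2)) for r in eyes.find_in('wrist',q)[:2]])
cv2.imwrite('pics/w1.png',cv2.resize(d['img'][:,:,::-1],(784,588),interpolation=cv2.INTER_CUBIC))
E
```

```text
1.6 [ 0.2648888  -0.59354326  0.21463138] [-3.14154166e+00  5.65492229e-06  4.19807419e-01] 0.09481655945421501
[ 0.331 -0.564  0.385]
mixer []
lid_press []
turn_pivot []
turn_tab []
lever_pad []
lock_face []
lid []
vial []
film_roll []
cap_spare []
```

View pics/w1.png

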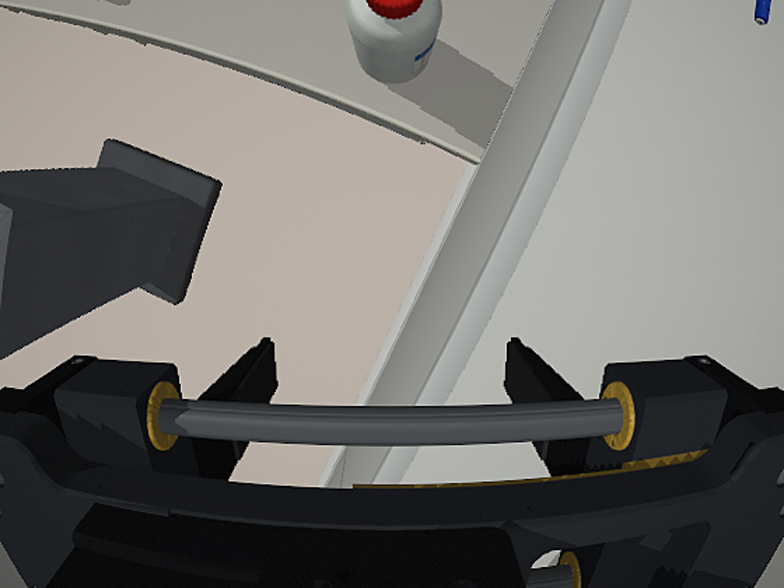

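The wrist image shows only the bench edge and a wash bottle because the move was refused. I'll give every key in every row.

Request:
step_arm(
  motion=[
    {"tx":0.4,"ty":-0.3,"tz":-0.7,"wx":0,"wy":0,"wz":0,"hand":1},
    {"tx":0.75,"ty":-0.65,"tz":-0.5,"wx":0,"wy":0,"wz":0,"hand":1},
    {"tx":0.75,"ty":-0.65,"tz":-0.5,"wx":0,"wy":0,"wz":0,"hand":1},
    {"tx":0.75,"ty":-0.65,"tz":-0.4,"wx":0,"wy":0,"wz":0,"hand":1},
    {"tx":0.75,"ty":-0.65,"tz":-0.3,"wx":0,"wy":0,"wz":0,"hand":1},
  ],
  squeeze=10,
)

```text
clock: 2.6
tcp_pos: [0.3424, -0.4311, 0.3123]
ee_rot: [3.14, -0.0, 0.419]
force: [0.4, 0.3, 0.4]
grip_width: 0.0608
grasp_force: 0.0
```

Request:
step_arm(
  motion=[
    {"tx":0.75,"ty":-0.65,"tz":-0.2,"wx":0,"wy":0,"wz":0,"hand":1},
    {"tx":0.75,"ty":-0.65,"tz":-0.2,"wx":0,"wy":0,"wz":0,"hand":1},
    {"tx":0.5,"ty":-0.65,"tz":-0.2,"wx":0,"wy":0,"wz":0,"hand":1},
    {"tx":0.2,"ty":-0.65,"tz":0,"wx":0,"wy":0,"wz":0.5,"hand":1},
    {"tx":0,"ty":-0.4,"tz":0,"wx":0,"wy":0,"wz":0.6,"hand":1},
  ],
)

```text
clock: 3.1
tcp_pos: [0.3748, -0.2845, 0.3354]
ee_rot: [3.141, -0.001, 0.254]
force: [0.2, -0.4, -0.3]
grip_width: 0.0204
grasp_force: 0.0
```

```bash
python3 - <<'E'
from h import *
d=eyes.capture('wrist'); s=observe();print(s['clock'],s['tcp_pos'],s['ee_rot'],s['grip_width'])
print(np.round(-d['R'].T@d['t'],3))
for q in ['mixer','lid_press','turn_pivot','turn_tab','lever_pad','lock_face','lid','vial','film_roll','cap_spare']:
    print(q,[(np.round(r['location'],1).tolist(),round(r['score'],2)) for r in eyes.find_in('wrist',q)[:2]])
cv2.imwrite('pics/w2.png',cv2.resize(d['img'][:,:,::-1],(784,588),interpolation=cv2.INTER_CUBIC))
E
```

```text
3.15 [ 0.37410255 -0.2834512   0.33549206] [ 3.14150199e+00 -9.77631264e-04  2.51275981e-01] 0.01658790339857036
[ 0.445 -0.266  0.506]
mixer [([224.2, 71.2], 0.61)]
lid_press [([161.1, 56.9], 0.97), ([303.8, 50.0], 0.69)]
turn_pivot [([157.1, 111.5], 0.69), ([300.8, 49.4], 0.55)]
turn_tab [([162.8, 112.1], 0.65), ([220.2, 72.0], 0.57)]
lever_pad [([278.2, 72.8], 0.66), ([361.4, 112.9], 0.41)]
lock_face [([304.6, 48.9], 0.55)]
lid [([159.5, 55.3], 0.64)]
vial [([297.2, 111.6], 0.69)]
film_roll [([365.1, 109.2], 0.64)]
cap_spare [([101.2, 67.0], 0.5)]
```

View pics/w2.png

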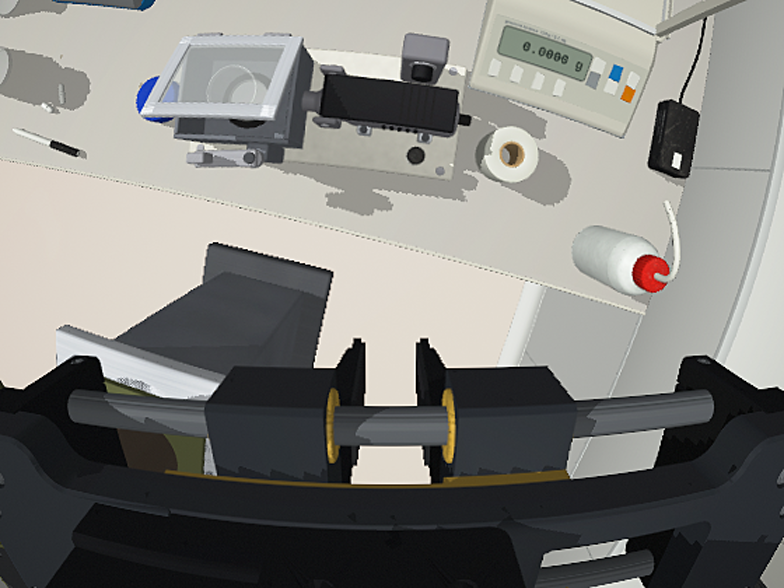

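The wrist image shows the open lid at (225,80), the turnbutton from (190,156) to (262,156), the lever from (322,78) to (460,137), the lock button at (422,72) and the vial at (416,155). I'll fit the mixer pose to these.

```bash
cat > fit.py <<'E'
from h import *
from scipy.optimize import least_squares
d=eyes.capture('wrist')
obs=[((20,-22,88),(323,76)),((20,-144,88),(462,88)),((-22,-144,88),(457,137)),((-22,-22,88),(320,120)),((-65,-155,6),(452,178)),((65,-155,6),(466,68)),((22,-104,93),(422,73)),((-66,40,102.5),(251,156))]
def lidp(r,y,th,h=3): return (52.5-r*np.cos(th)+h*np.sin(th),y,88.5+r*np.sin(th)+h*np.cos(th))
lid=[((106,132),(143,116)),((106,8),(272,120)),((0,132),(188,36)),((0,8),(314,40))]
def W(p,X): return np.r_[p[:2],0]+Ro.from_euler('z',p[2]).apply(np.array(X)/1000)
def tab(a): return (-66+45*np.sin(a),40+45*np.cos(a),125.5)
def res(p):
    e=[proj(d,W(p,X),True)-np.array(u)/1.4 for X,u in obs+[(lidp(r,y,p[3]),u) for (r,y),u in lid]]
    return np.ravel(e)
f=least_squares(res,[.523,-.18,.25,.7],loss='soft_l1'); p=f.x
print(np.round(p,4)); print(np.round(f.fun.reshape(-1,2),1).tolist())
print('lid_press',W(p,lidp(80,70,p[3])).round(4))
for a in (-.35,-.17,0): print('tab',a,(proj(d,W(p,tab(a)),True)*1.4).round(),W(p,tab(a)).round(3))
for k,X in dict(pivot=(-66,40,102.5),pad=(0,-104,88),face=(22,-104,93),lidshut=(-27.5,70,91.5)).items(): print(k,W(p,X).round(4))
S={c:eyes.capture(c) for c in ('scene','side')}
for c in S:
  for k,X in dict(lidpress=lidp(80,70,p[3]),plateL=(65,145,6),plateR=(-65,145,6)).items(): print(c,k,proj(S[c],W(p,X)).round(1))
E
python3 fit.py
```

```text
[ 0.5052 -0.1709  0.1252  0.5777]
[[5.2, -1.9], [1.1, 1.6], [0.5, -2.0], [3.0, -2.0], [-0.5, 2.4], [0.5, -0.4], [-0.9, 5.1], [-1.6, 1.6], [-2.7, 0.3], [1.3, 0.0], [-4.4, -0.1], [-7.8, -2.8]]
lid_press [ 0.4836 -0.1031  0.1347]
tab -0.35 [195. 172.] [ 0.414 -0.099  0.126]
tab -0.17 [193. 163.] [ 0.422 -0.096  0.126]
tab 0 [194. 155.] [ 0.429 -0.095  0.126]
pivot [ 0.4347 -0.1395  0.1025]
pad [ 0.5181 -0.2741  0.088 ]
face [ 0.54   -0.2714  0.093 ]
lidshut [ 0.4691 -0.1049  0.0915]
scene lidpress [334.1 205.5]
scene plateL [301.7 235.5]
scene plateR [334.4 250.7]
side lidpress [335.9 178.5]
side plateL [303.2 227.2]
side plateR [348.4 232.7]
```

Request:
step_arm(
  motion=[
    {"tx":0.5,"ty":-0.75,"tz":0.3,"wx":0,"wy":0,"wz":0,"hand":1},
    {"tx":0.5,"ty":-0.75,"tz":0.3,"wx":0,"wy":0,"wz":0,"hand":1},
    {"tx":0.3,"ty":-0.75,"tz":0.2,"wx":0,"wy":0,"wz":0.4,"hand":1},
    {"tx":0,"ty":0,"tz":0,"wx":0,"wy":0,"wz":0.4,"hand":1},
    {"tx":0,"ty":0,"tz":0,"wx":0,"wy":0,"wz":0,"hand":1},
  ],
)

```text
clock: 4.3
tcp_pos: [0.4021, -0.1853, 0.3024]
ee_rot: [-3.142, 0.0, 0.137]
force: [0.1, -0.2, 0.5]
grip_width: 0.0005
grasp_force: 0.0
```

```bash
python3 - <<'E'
from h import *
d=eyes.capture('wrist'); s=observe();print(s['clock'],s['tcp_pos'],s['ee_rot'],s['grip_width'])
for q in ['lid_press','turn_pivot','turn_tab','lever_pad','lock_face','vial']:
    print(q,[((np.array(r['location'])*1.4).round().tolist(),round(r['score'],2)) for r in eyes.find_in('wrist',q)[:2]])
cv2.imwrite('pics/w3.png',cv2.resize(d['img'][:,:,::-1],(784,588),interpolation=cv2.INTER_CUBIC))
E
```

```text
4.35 [ 0.40210317 -0.18592069  0.30272325] [ 3.14136047e+00 -5.18402037e-05  1.36730931e-01] 0.0008878433452209136
lid_press [([300.0, 138.0], 0.57)]
turn_pivot [([309.0, 218.0], 0.65), ([7.0, 48.0], 0.5)]
turn_tab [([309.0, 222.0], 0.64)]
lever_pad [([476.0, 144.0], 0.84)]
lock_face [([513.0, 109.0], 0.53)]
vial [([503.0, 199.0], 0.47)]
```

View pics/w3.png

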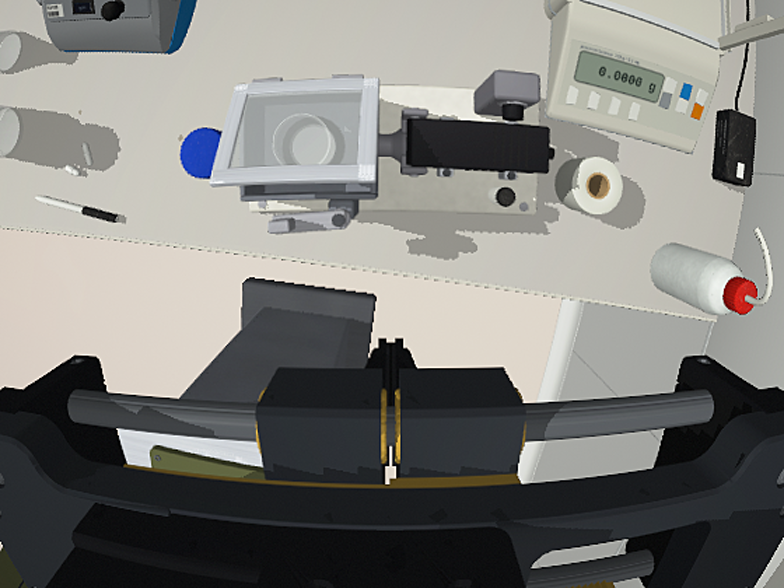

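The lid frame spans (212–378, 80–197), the pivot is at (340,213), the tab at about (287,220), the lever spans (408–551, 112–173) and the lock button is at (513,112). I'll refit.

```bash
sed -i "s/^obs=.*/obs=[((20,-22,88),(408,112)),((20,-144,88),(551,122)),((-22,-144,88),(551,173)),((-22,-22,88),(408,166)),((-65,-155,8),(536,214)),((65,-155,8),(535,90)),((22,-104,93),(513,113)),((-66,40,102.5),(340,213))]/; s/^lid=.*/lid=[((106,132),(212,185)),((106,8),(377,197)),((0,132),(240,82)),((0,8),(378,80))]/" fit.py; python3 fit.py
```

```text
[ 0.5092 -0.1692  0.1257  0.4873]
[[4.0, 1.6], [1.6, 0.8], [0.9, -1.9], [3.6, -1.8], [-1.2, -1.2], [1.5, 0.6], [-1.4, 2.2], [-2.1, 2.4], [0.3, 2.9], [-1.6, -8.7], [-4.3, -0.3], [-0.2, -4.0]]
lid_press [ 0.4838 -0.1018  0.1286]
tab -0.35 [281. 239.] [ 0.418 -0.098  0.126]
tab -0.17 [278. 229.] [ 0.426 -0.095  0.126]
tab 0 [277. 220.] [ 0.433 -0.093  0.126]
pivot [ 0.4387 -0.1378  0.1025]
pad [ 0.5223 -0.2724  0.088 ]
face [ 0.5441 -0.2696  0.093 ]
lidshut [ 0.4732 -0.1032  0.0915]
scene lidpress [333.7 207. ]
scene plateL [300.5 235.3]
scene plateR [333.2 250.5]
side lidpress [335.6 180.6]
side plateL [301.7 227.3]
side plateR [346.9 232.8]
```

Request:
step_arm(
  motion=[
    {"tx":0.55,"ty":-0.36,"tz":0.6,"wx":0,"wy":0,"wz":0,"hand":1},
    {"tx":0.55,"ty":-0.36,"tz":0.7,"wx":0,"wy":0,"wz":0.08,"hand":1},
    {"tx":0.55,"ty":-0.36,"tz":0.7,"wx":0,"wy":0,"wz":0,"hand":1},
    {"tx":0.55,"ty":-0.36,"tz":0.7,"wx":0,"wy":0,"wz":0,"hand":1},
    {"tx":0.53,"ty":-0.36,"tz":0.7,"wx":0,"wy":0,"wz":0,"hand":1},
  ],
)

```text
clock: 5.3
tcp_pos: [0.502, -0.1001, 0.1657]
ee_rot: [3.141, -0.001, 0.123]
force: [0.8, 0.1, 1.0]
grip_width: 0.0006
grasp_force: 0.0
```

```bash
python3 - <<'E'
from h import *
ims=[]
s=observe();print(s['clock'],s['tcp_pos'],s['force'])
for c in ('scene','side'):
    d=eyes.capture(c); u=proj(d,s['tcp_pos']).astype(int); im=d['img'][u[1]-60:u[1]+60,u[0]-60:u[0]+60]; print(u)
    ims.append(cv2.resize(im,(400,400),interpolation=cv2.INTER_CUBIC))
cv2.imwrite('pics/c1.png',np.hstack(ims)[:,:,::-1])
E
```

```text
5.3 [ 0.50196841 -0.10013231  0.16571228] [0.75195785 0.05640882 0.99920378]
[329 197]
[329 168]
```

View pics/c1.png

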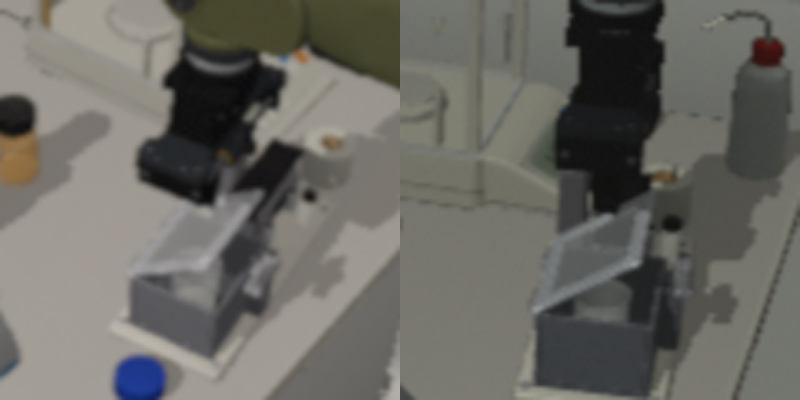

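Request:
step_arm(
  motion=[
    {"tx":0,"ty":0,"tz":0.5,"wx":0,"wy":0,"wz":0,"hand":1},
    {"tx":-0.1,"ty":0,"tz":0.4,"wx":0,"wy":0,"wz":0,"hand":1},
    {"tx":-0.2,"ty":0,"tz":0.3,"wx":0,"wy":0,"wz":0,"hand":1},
    {"tx":-0.2,"ty":0,"tz":0.25,"wx":0,"wy":0,"wz":0,"hand":1},
    {"tx":-0.2,"ty":0,"tz":0.2,"wx":0,"wy":0,"wz":0,"hand":1},
  ],
)

```text
clock: 5.9
tcp_pos: [0.4726, -0.1046, 0.1004]
ee_rot: [3.141, -0.0, 0.122]
force: [1.0, 0.5, 1.9]
grip_width: 0.0006
grasp_force: 0.6
```

Request:
step_arm(
  motion=[
    {"tx":0,"ty":0,"tz":0.1,"wx":0,"wy":0,"wz":0,"hand":1},
    {"tx":0,"ty":0,"tz":0.08,"wx":0,"wy":0,"wz":0,"hand":1},
    {"tx":0,"ty":0,"tz":0.05,"wx":0,"wy":0,"wz":0,"hand":1},
    {"tx":0,"ty":0,"tz":0,"wx":0,"wy":0,"wz":0,"hand":1},
    {"tx":0,"ty":0,"tz":0,"wx":0,"wy":0,"wz":0,"hand":1},
  ],
)

```text
clock: 6.4
tcp_pos: [0.4738, -0.1043, 0.0918]
ee_rot: [3.141, -0.001, 0.123]
force: [-0.4, -0.9, 0.9]
grip_width: 0.0001
grasp_force: 0.5
```

Request:
step_arm(
  motion=[
    {"tx":0,"ty":0,"tz":0.04,"wx":0,"wy":0,"wz":0,"hand":1},
    {"tx":0,"ty":0,"tz":0.03,"wx":0,"wy":0,"wz":0,"hand":1},
    {"tx":0,"ty":0,"tz":0,"wx":0,"wy":0,"wz":0,"hand":1},
    {"tx":0,"ty":0,"tz":0,"wx":0,"wy":0,"wz":0,"hand":1},
    {"tx":0,"ty":0,"tz":0,"wx":0,"wy":0,"wz":0,"hand":1},
  ],
)

```text
clock: 6.9
tcp_pos: [0.4739, -0.1043, 0.0915]
ee_rot: [3.141, 0.0, 0.123]
force: [-5.9, 1.8, 15.2]
grip_width: 0.0002
grasp_force: 7.8
```

Request:
step_arm(
  motion=[
    {"tx":0,"ty":0,"tz":-0.8,"wx":0,"wy":0,"wz":0,"hand":1},
    {"tx":0,"ty":0,"tz":-1,"wx":0,"wy":0,"wz":0,"hand":1},
    {"tx":-0.8,"ty":0,"tz":-0.5,"wx":0,"wy":0,"wz":0,"hand":1},
    {"tx":-0.8,"ty":0.2,"tz":-0.5,"wx":0,"wy":0,"wz":0,"hand":1},
    {"tx":-0.6,"ty":0.2,"tz":0,"wx":0,"wy":0,"wz":0,"hand":1},
  ],
)

```text
clock: 7.4
tcp_pos: [0.3886, -0.1316, 0.2041]
ee_rot: [3.138, -0.005, 0.124]
force: [-0.1, 0.4, 0.3]
grip_width: 0.0005
grasp_force: 0.0
```

```bash
python3 - <<'E'
from h import *
d=eyes.capture('wrist'); s=observe();print(s['clock'],s['tcp_pos'],s['ee_rot'],s['grip_width'])
cv2.imwrite('pics/w4.png',cv2.resize(d['img'][40:300,120:460,::-1],None,fx=2.3,fy=2.3,interpolation=cv2.INTER_CUBIC))
E
```

```text
7.45 [ 0.3858773  -0.13238994  0.20239062] [ 3.13844626e+00 -1.30412791e-03  1.22094267e-01] 0.0004419324077318505
```

View pics/w4.png

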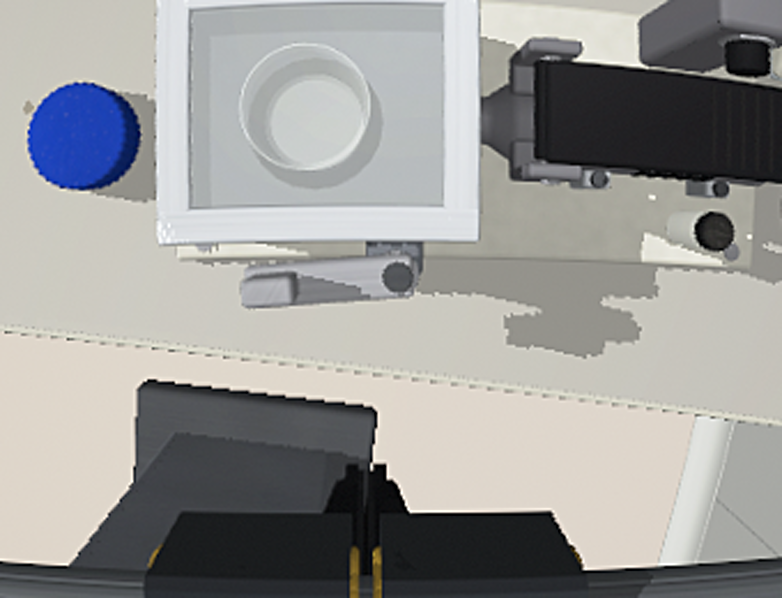

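The lid is shut. The pivot is at (398,277) in the crop, the tab top at about (270,289), the lid's front corners at (157,243) and (481,241), and the vial at (715,230).

```bash
python3 - <<'E'
from h import *
d=eyes.capture('wrist'); c=lambda u:np.array(u)/2.3+[120,40]
for k,u,z in [('lidFL',(157,243),.0915),('lidFR',(481,241),.0915),('pivot',(398,277),.1065),('tab',(270,290),.1265),('tabR',(297,288),.1265),('barend',(242,286),.1265),('leverNearLeft',(537,162),.087),('leverFarLeft',(537,60),.087),('vial',(715,230),.052)]:
    P=onz(d,c(u),z,True); m=Ro.from_euler('z',-.1257).apply(P-[.5092,-.1692,0])*1000
    print(k,P.round(4),m.round(1))
E
```

```text
lidFL [ 0.4351 -0.0463  0.0915] [-58.1 131.2  91.5]
lidFR [ 0.4499 -0.1688  0.0915] [-58.8   7.9  91.5]
pivot [ 0.4334 -0.1386  0.1065] [-71.3  39.9 106.5]
tab [ 0.426  -0.0958  0.1265] [-73.4  83.2 126.5]
tabR [ 0.4276 -0.1047  0.1265] [-72.8  74.2 126.5]
barend [ 0.4263 -0.0863  0.1265] [-71.9  92.6 126.5]
leverNearLeft [ 0.4835 -0.187   0.087 ] [-27.8 -14.4  87. ]
leverFarLeft [ 0.5235 -0.182   0.087 ] [ 12.6 -14.5  87. ]
vial [ 0.4722 -0.2839  0.052 ] [ -51.1 -109.1   52. ]
```

Request:
step_arm(
  motion=[
    {"tx":0.2,"ty":-0.4,"tz":0,"wx":0,"wy":0,"wz":0,"hand":1},
    {"tx":0.25,"ty":-0.4,"tz":0.4,"wx":0,"wy":0,"wz":0,"hand":1},
    {"tx":0,"ty":0,"tz":0.9,"wx":0,"wy":0,"wz":0,"hand":1},
    {"tx":0,"ty":0,"tz":0.9,"wx":0,"wy":0,"wz":0,"hand":1},
    {"tx":0,"ty":0,"tz":0.1,"wx":0,"wy":0,"wz":0,"hand":1},
  ],
)

```text
clock: 8.0
tcp_pos: [0.3988, -0.095, 0.1034]
ee_rot: [-3.137, 0.009, 0.124]
force: [-1.4, 1.3, -0.5]
grip_width: 0.0006
grasp_force: 0.0
```

Request:
step_arm(
  motion=[
    {"tx":0,"ty":0,"tz":-0.15,"wx":0,"wy":0,"wz":0,"hand":1},
    {"tx":0.38,"ty":-0.02,"tz":0,"wx":0,"wy":0,"wz":0,"hand":1},
    {"tx":0.37,"ty":-0.02,"tz":0,"wx":0,"wy":0,"wz":0,"hand":1},
    {"tx":0.22,"ty":0.03,"tz":0,"wx":0,"wy":0,"wz":0,"hand":1},
    {"tx":0.22,"ty":0.03,"tz":0,"wx":0,"wy":0,"wz":0,"hand":1},
  ],
)

```text
clock: 8.5
tcp_pos: [0.4509, -0.0923, 0.1167]
ee_rot: [3.14, -0.002, 0.123]
force: [-1.8, -0.1, 0.8]
grip_width: 0.0003
grasp_force: 0.6
```

Request:
step_arm(
  motion=[
    {"tx":0.17,"ty":0.11,"tz":0.1,"wx":0,"wy":0,"wz":0,"hand":1},
    {"tx":0.17,"ty":0.11,"tz":0.05,"wx":0,"wy":0,"wz":0,"hand":1},
    {"tx":0.12,"ty":0.21,"tz":0,"wx":0,"wy":0,"wz":0,"hand":1},
    {"tx":0.12,"ty":0.21,"tz":0,"wx":0,"wy":0,"wz":0,"hand":1},
    {"tx":0,"ty":0.05,"tz":0,"wx":0,"wy":0,"wz":0,"hand":1},
  ],
)

```text
clock: 9.0
tcp_pos: [0.4763, -0.1174, 0.1085]
ee_rot: [-3.142, -0.0, 0.122]
force: [0.8, 0.8, -0.2]
grip_width: 0.0005
grasp_force: 0.4
```

Request:
step_arm(
  motion=[
    {"tx":0,"ty":0.05,"tz":0,"wx":0,"wy":0,"wz":0,"hand":1},
    {"tx":0,"ty":0,"tz":0,"wx":0,"wy":0,"wz":0,"hand":1},
    {"tx":0,"ty":0,"tz":0,"wx":0,"wy":0,"wz":0,"hand":1},
    {"tx":0,"ty":0,"tz":0,"wx":0,"wy":0,"wz":0,"hand":1},
    {"tx":0,"ty":0,"tz":0,"wx":0,"wy":0,"wz":0,"hand":1},
  ],
)

```text
clock: 9.5
tcp_pos: [0.4759, -0.1184, 0.1088]
ee_rot: [3.141, -0.0, 0.123]
force: [-0.0, 0.3, -0.5]
grip_width: 0.0002
grasp_force: 0.0
```

Request:
step_arm(
  motion=[
    {"tx":0,"ty":-0.1,"tz":-0.6,"wx":0,"wy":0,"wz":0,"hand":1},
    {"tx":-0.3,"ty":0,"tz":-0.9,"wx":0,"wy":0,"wz":0,"hand":1},
    {"tx":-0.8,"ty":0.4,"tz":-0.5,"wx":0,"wy":0,"wz":0,"hand":1},
    {"tx":-0.7,"ty":0.6,"tz":-0.3,"wx":0,"wy":0,"wz":0,"hand":1},
    {"tx":-0.3,"ty":0.6,"tz":0,"wx":0,"wy":0,"wz":0,"hand":1},
  ],
)

```text
clock: 10.0
tcp_pos: [0.3996, -0.1894, 0.2035]
ee_rot: [3.138, -0.004, 0.123]
force: [0.1, 0.3, -0.4]
grip_width: 0.0002
grasp_force: 0.0
```

Request:
step_arm(
  motion=[
    {"tx":0,"ty":0.6,"tz":0,"wx":0,"wy":0,"wz":0,"hand":1},
    {"tx":0,"ty":0.3,"tz":0,"wx":0,"wy":0,"wz":0,"hand":1},
    {"tx":0,"ty":0,"tz":0,"wx":0,"wy":0,"wz":0,"hand":1},
    {"tx":0,"ty":0,"tz":0,"wx":0,"wy":0,"wz":0,"hand":1},
    {"tx":0,"ty":0,"tz":0,"wx":0,"wy":0,"wz":0,"hand":1},
  ],
)

```text
clock: 10.5
tcp_pos: [0.4044, -0.2231, 0.2003]
ee_rot: [-3.141, 0.0, 0.124]
force: [-0.3, -0.2, 0.1]
grip_width: 0.0005
grasp_force: 0.0
```

```bash
python3 - <<'E'
from h import *
d=eyes.capture('wrist'); s=observe();print(s['clock'],s['tcp_pos'],s['ee_rot'],s['force'])
cv2.imwrite('pics/w5.png',cv2.resize(d['img'][0:300,100:500,::-1],(800,600),interpolation=cv2.INTER_CUBIC))
E
```

```text
10.55 [ 0.40443021 -0.22304997  0.20037898] [-3.14102668e+00  3.26110735e-04  1.24184717e-01] [ 0.94787939 -0.38198358 -0.23601501]
```

View pics/w5.png

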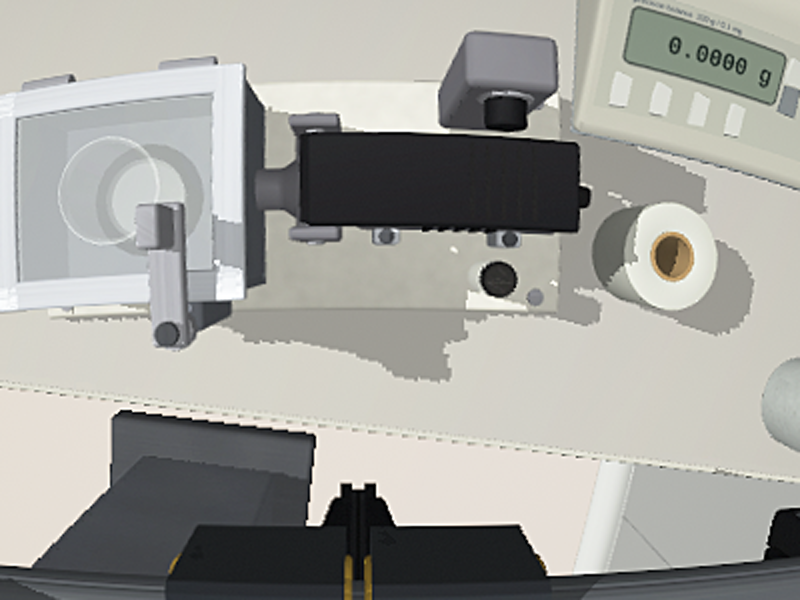

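```bash
python3 - <<'E'
from h import *
d=eyes.capture('wrist'); c=lambda u:np.array(u)/2+[100,0]
L={}
for k,u,z in [('barA',(189,345),.1025),('barB',(183,207),.1025),('pivot',(168,333),.1065),('tab',(155,228),.1265),('leverFL',(300,133),.088),('leverFR',(580,144),.088),('leverNR',(578,231),.088),('leverNL',(300,225),.088),('face',(506,122),.093),('vial',(499,279),.05),('plateRN',(560,310),.008)]:
    P=onz(d,c(u),z,True); m=Ro.from_euler('z',-.123).apply(P-[.505,-.1695,0])*1000; L[k]=m
    print(k,P.round(4),m.round(1))
for a,b in (('barA','barB'),('pivot','tab')):
    v=L[b]-L[a]; print(np.arctan2(v[0],v[1]))
for q in ('lever_pad','lock_face','turn_tab'): print(q,[(onz(d,r['location'],{'lever_pad':.088,'lock_face':.093}.get(q,.1265),True).round(4),round(r['score'],2)) for r in eyes.find_in('wrist',q)[:1]])
E
```

```text
barA [ 0.432  -0.1474  0.1025] [-69.8  30.8 102.5]
barB [ 0.49   -0.1392  0.1025] [-11.2  31.9 102.5]
pivot [ 0.4368 -0.1389  0.1065] [-63.9  38.8 106.5]
tab [ 0.48   -0.1356  0.1265] [-20.7  36.7 126.5]
leverFL [ 0.5276 -0.1827  0.088 ] [ 20.9 -15.8  88. ]
leverFR [ 0.5427 -0.3051  0.088 ] [  20.8 -139.3   88. ]
leverNR [ 0.5031 -0.3094  0.088 ] [ -19.1 -138.6   88. ]
leverNL [ 0.4872 -0.1877  0.088 ] [-19.9 -15.9  88. ]
face [ 0.5445 -0.2693  0.093 ] [  26.9 -103.9   93. ]
vial [ 0.4754 -0.2848  0.05  ] [ -43.5 -110.8   50. ]
plateRN [ 0.4635 -0.3327  0.008 ] [ -61.2 -156.8    8. ]
1.552674877235759
1.6180582150206104
lever_pad [(array([ 0.5139, -0.2467,  0.088 ]), 0.74)]
lock_face [(array([ 0.5501, -0.2679,  0.093 ]), 0.79)]
turn_tab [(array([ 0.4642, -0.1406,  0.1265]), 0.89)]
```

The turnbutton is across at about 1.57 rad and the lid is flat. Next is the lever pad.

Request:
step_arm(
  motion=[
    {"tx":0.64,"ty":0.4,"tz":0,"wx":0,"wy":0,"wz":0,"hand":1},
    {"tx":0.64,"ty":0.4,"tz":0.2,"wx":0,"wy":0,"wz":0,"hand":1},
    {"tx":0.65,"ty":0.4,"tz":0.5,"wx":0,"wy":0,"wz":0,"hand":1},
    {"tx":0.65,"ty":0.4,"tz":0.8,"wx":0,"wy":0,"wz":0,"hand":1},
    {"tx":0,"ty":0,"tz":0.75,"wx":0,"wy":0,"wz":0,"hand":1},
  ],
)

```text
clock: 11.25
tcp_pos: [0.5174, -0.2761, 0.11]
ee_rot: [3.14, -0.002, 0.123]
force: [0.6, -0.5, -0.4]
grip_width: 0.0006
grasp_force: 0.0
```

Request:
step_arm(
  motion=[
    {"tx":0,"ty":0,"tz":0.1,"wx":0,"wy":0,"wz":0,"hand":1},
    {"tx":0,"ty":0,"tz":0,"wx":0,"wy":0,"wz":0,"hand":1},
    {"tx":0,"ty":0,"tz":0,"wx":0,"wy":0,"wz":0,"hand":1},
    {"tx":0,"ty":0,"tz":0,"wx":0,"wy":0,"wz":0,"hand":1},
    {"tx":0,"ty":0,"tz":0,"wx":0,"wy":0,"wz":0,"hand":1},
  ],
)

```text
clock: 11.75
tcp_pos: [0.5153, -0.2754, 0.1088]
ee_rot: [3.139, -0.003, 0.123]
force: [0.6, 0.6, 0.1]
grip_width: 0.0006
grasp_force: 0.0
```

Request:
step_arm(
  motion=[
    {"tx":0,"ty":0,"tz":0.4,"wx":0,"wy":0,"wz":0,"hand":1},
    {"tx":0,"ty":0,"tz":0.25,"wx":0,"wy":0,"wz":0,"hand":1},
    {"tx":0,"ty":0,"tz":0.2,"wx":0,"wy":0,"wz":0,"hand":1},
    {"tx":0,"ty":0,"tz":0,"wx":0,"wy":0,"wz":0,"hand":1},
    {"tx":0,"ty":0,"tz":0,"wx":0,"wy":0,"wz":0,"hand":1},
  ],
)

```text
clock: 12.25
tcp_pos: [0.5149, -0.275, 0.0727]
ee_rot: [-3.142, -0.0, 0.123]
force: [0.7, -0.2, 5.2]
grip_width: 0.0008
grasp_force: 2.4
```

Request:
step_arm(
  motion=[
    {"tx":0,"ty":0,"tz":0.06,"wx":0,"wy":0,"wz":0,"hand":1},
    {"tx":0,"ty":0,"tz":0,"wx":0,"wy":0,"wz":0,"hand":1},
    {"tx":0,"ty":0,"tz":0,"wx":0,"wy":0,"wz":0,"hand":1},
    {"tx":0,"ty":0,"tz":0,"wx":0,"wy":0,"wz":0,"hand":1},
    {"tx":0,"ty":0,"tz":0,"wx":0,"wy":0,"wz":0,"hand":1},
  ],
)

```text
clock: 12.75
tcp_pos: [0.515, -0.2749, 0.0711]
ee_rot: [-3.141, -0.0, 0.123]
force: [-0.1, 1.1, 7.9]
grip_width: 0.0005
grasp_force: 3.8
```

Request:
step_arm(
  motion=[
    {"tx":0,"ty":0,"tz":0.04,"wx":0,"wy":0,"wz":0,"hand":1},
    {"tx":0,"ty":0,"tz":0,"wx":0,"wy":0,"wz":0,"hand":1},
    {"tx":0.2,"ty":0,"tz":0,"wx":0,"wy":0,"wz":0,"hand":1},
    {"tx":0.1,"ty":0,"tz":0,"wx":0,"wy":0,"wz":0,"hand":1},
    {"tx":0,"ty":0,"tz":0,"wx":0,"wy":0,"wz":0,"hand":1},
  ],
)

```text
clock: 13.25
tcp_pos: [0.5253, -0.2753, 0.0706]
ee_rot: [3.139, 0.005, 0.124]
force: [-8.9, -3.2, 14.9]
grip_width: 0.0006
grasp_force: 7.4
```

Request:
step_arm(
  motion=[
    {"tx":0.1,"ty":0,"tz":0,"wx":0,"wy":0,"wz":0,"hand":1},
    {"tx":0.1,"ty":0,"tz":0,"wx":0,"wy":0,"wz":0,"hand":1},
    {"tx":0.1,"ty":0,"tz":0,"wx":0,"wy":0,"wz":0,"hand":1},
    {"tx":0,"ty":0,"tz":0,"wx":0,"wy":0,"wz":0,"hand":1},
    {"tx":0,"ty":0,"tz":0,"wx":0,"wy":0,"wz":0,"hand":1},
  ],
)

```text
clock: 13.75
tcp_pos: [0.5365, -0.2743, 0.0704]
ee_rot: [3.139, 0.006, 0.124]
force: [-9.8, -4.1, 13.8]
grip_width: 0.0004
grasp_force: 8.2
```

Request:
step_arm(
  motion=[
    {"tx":0.07,"ty":0,"tz":0,"wx":0,"wy":0,"wz":0,"hand":1},
    {"tx":0.07,"ty":0,"tz":0,"wx":0,"wy":0,"wz":0,"hand":1},
    {"tx":0,"ty":0,"tz":0,"wx":0,"wy":0,"wz":0,"hand":1},
    {"tx":0,"ty":0,"tz":0,"wx":0,"wy":0,"wz":0,"hand":1},
    {"tx":0,"ty":0,"tz":0,"wx":0,"wy":0,"wz":0,"hand":1},
  ],
)

```text
clock: 14.25
tcp_pos: [0.5417, -0.2736, 0.0703]
ee_rot: [3.139, 0.006, 0.124]
force: [-11.4, -4.6, 15.4]
grip_width: 0.0001
grasp_force: 8.1
```

Request:
step_arm(
  motion=[
    {"tx":0.05,"ty":0,"tz":0,"wx":0,"wy":0,"wz":0,"hand":1},
    {"tx":0,"ty":0,"tz":0,"wx":0,"wy":0,"wz":0,"hand":1},
    {"tx":0,"ty":0,"tz":0,"wx":0,"wy":0,"wz":0,"hand":1},
    {"tx":0,"ty":0,"tz":0,"wx":0,"wy":0,"wz":0,"hand":1},
    {"tx":0,"ty":0,"tz":0,"wx":0,"wy":0,"wz":0,"hand":1},
  ],
)

```text
clock: 14.75
tcp_pos: [0.5419, -0.2736, 0.0703]
ee_rot: [3.139, 0.011, 0.124]
force: [-17.7, -4.9, 18.6]
grip_width: 0.0006
grasp_force: 11.5
```

Request:
step_arm(
  motion=[
    {"tx":0,"ty":0,"tz":-0.1,"wx":0,"wy":0,"wz":0,"hand":1},
    {"tx":0,"ty":0,"tz":-0.1,"wx":0,"wy":0,"wz":0,"hand":1},
    {"tx":0,"ty":0,"tz":-0.1,"wx":0,"wy":0,"wz":0,"hand":1},
    {"tx":0,"ty":0,"tz":-0.07,"wx":0,"wy":0,"wz":0,"hand":1},
    {"tx":0,"ty":0,"tz":0,"wx":0,"wy":0,"wz":0,"hand":1},
  ],
)

```text
clock: 15.25
tcp_pos: [0.5416, -0.2712, 0.0804]
ee_rot: [-3.139, 0.01, 0.123]
force: [-7.9, -3.7, -0.1]
grip_width: 0.0005
grasp_force: 4.3
```

Request:
step_arm(
  motion=[
    {"tx":0,"ty":0,"tz":-0.05,"wx":0,"wy":0,"wz":0,"hand":1},
    {"tx":-0.3,"ty":0,"tz":-0.1,"wx":0,"wy":0,"wz":0,"hand":1},
    {"tx":-0.3,"ty":0,"tz":-0.5,"wx":0,"wy":0,"wz":0,"hand":1},
    {"tx":-0.3,"ty":0,"tz":-1,"wx":0,"wy":0,"wz":0,"hand":1},
    {"tx":-0.3,"ty":0,"tz":-1,"wx":0,"wy":0,"wz":0,"hand":1},
  ],
)

```text
clock: 15.75
tcp_pos: [0.4967, -0.2762, 0.1892]
ee_rot: [-3.139, 0.002, 0.123]
force: [0.5, -0.6, 0.3]
grip_width: 0.0006
grasp_force: 0.0
```

Request:
step_arm(
  motion=[
    {"tx":-0.9,"ty":0,"tz":0,"wx":0,"wy":0,"wz":0,"hand":1},
    {"tx":-0.9,"ty":-0.4,"tz":0,"wx":0,"wy":0,"wz":0,"hand":1},
    {"tx":-0.2,"ty":-0.6,"tz":0,"wx":0,"wy":0,"wz":0,"hand":1},
    {"tx":0,"ty":0,"tz":0,"wx":0,"wy":0,"wz":0,"hand":1},
    {"tx":0,"ty":0,"tz":0,"wx":0,"wy":0,"wz":0,"hand":1},
  ],
)

```text
clock: 16.25
tcp_pos: [0.4139, -0.2469, 0.1896]
ee_rot: [3.141, -0.001, 0.123]
force: [0.4, 0.3, 0.4]
grip_width: 0.0002
grasp_force: 0.0
```

```bash
python3 - <<'E'
from h import *
d=eyes.capture('wrist'); s=observe();print(s['clock'],s['tcp_pos'],s['ee_rot'],s['force'])
cv2.imwrite('pics/w6.png',cv2.resize(d['img'][0:300,100:500,::-1],(800,600),interpolation=cv2.INTER_CUBIC))
E
```

```text
16.3 [ 0.41417055 -0.24717402  0.18962873] [ 3.14105767e+00 -6.50489556e-04  1.22978029e-01] [-0.11521773 -0.72595231 -0.04295733]
```

View pics/w6.png

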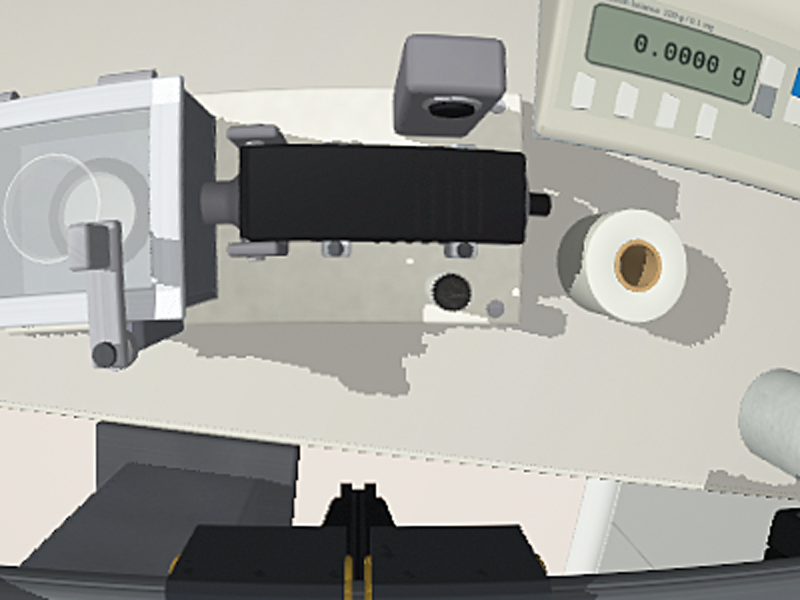

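The button sits flush in the cheek at (448,108), the lever is held partly down, the turnbutton lies across the shut lid at (100,290), and the vial and film roll have not moved.

```bash
python3 -c "
from station import ticket
print(ticket.job_done())"
```

```text
the job is handed in; nothing more can be done
None
```

I handed the job in at about 16 s: the lid is shut, the turnbutton lies across it, and the lock-on button is caught in and holding the eased lever. The last picture shows this, with the vial and film roll where they were; the judge returned no verdict.

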